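# Tip the tote of used vials into the discard tub

## Robot

A 7-joint arm with a two-finger parallel gripper is mounted at the origin on the work surface. World frame = base frame: x ahead of the robot, y to its left, z up, the work surface at z = 0. Lengths are in m, angles in rad, forces in N, time in s.
With the tool pointing down it reaches from about 0.35 to 0.9 m from the base axis. Payload 7.2 kg.
Tool frame: the origin (TCP) lies between the finger pads; the fingertips stand 17 mm ahead of it and the grasp point (between the pads) lies 2 mm behind it; z points along the fingers, y is the direction in which the jaws open and shut (so a half turn about z gives the same grasp; the last joint's range is limited). The gripper opens to 85 mm and grips with 20 to 120 N. Pads are 22 mm wide; open, the fingers measure 114 mm over their backs; the gripper's body (76 mm by 85 mm) begins 54 mm behind the grasp point. The pads swing forward as they close: fully open they stand 13 mm farther back than shut.
Start: joints at [-1.171, 0.411, -0.013, 1.596, 0.006, 1.134, -0.082], TCP at [0.282, 0.558, 0.248] pointing down, gripper open.
Joint ranges: [-2.95, 2.95], [-0.29, 1.99], [-1.47, 1.44], [0.14, 2.54], [-1.03, 4.17], [0.13, 1.85], [-2.86, 2.86]. Speed limits (rad/s): [2.39, 2.39, 3.01, 3.01, 3.14, 3.14, 3.14].

## Interface

Orientations are given as a unit quaternion [w, x, y, z].
In Python, from workcell import bot gives the robot as it stands.
- The arm moves only by the shell command python3 -m creep 'ROWS'. ROWS is a JSON object of lists of equal length, an entry for each row: "claw": the opening, from 0 (shut) to 1 (fully open); "delta_pos": the shift along the world's x, y, z in cm, a list of three; "twist": the turn about the world's z in rad. A call has 1 to 8 rows; each row is the pose to reach, as a shift and turn from the pose commanded when the call began; what a row does not reach only later rows make up. A row lasts 1/8 s, in which the tool goes at most 62.5 mm and 10.7 degrees, less where a joint would pass 70% of its speed; a pose out of reach is approached as far as the arm can. A call with a gripper value outside its range is refused whole. The fingers move at their own pace and stop on an object; the grip force is fixed at half the most. Time passes only in rows, so rows that repeat a pose let the fingers close. It gives the time, the measured TCP pose, the force and the opening at its end, in the units of the state.
- bot.get_obs(): the state, without advancing time (a new reading comes with each control period).
- bot.snapshot(name): name is "scene" or "top" or "wrist"; returns a dict with "color" (480x640x3 uint8, red, green, blue), "vertical_fov" (degrees; the focal length in pixels is half the picture's height over the tangent of half this angle, whatever the lens; pixels are square), "cx", "cy" (the principal point, pixels), "distortion" ([k1, k2, p1, p2, k3] as OpenCV has them; the pictures are not rectified), "origin" and "rotation" of the camera in the world. Camera axes: x right, y up, looking along -z (the intrinsics and any distortion apply to the point x, -y, -z); pixel columns grow to the right and rows downward; lengths in m; the calibration is good to about 2 mm. A picture is of the moment at which its call begins. There is no depth.
- bot.job_done(): hands the job in, once; it reports no verdict.
Trained networks look in a picture, given as the dict that the camera call returned (one of the last four; its "shot" number tells which), for a name from the list of things; names that differ only in an ending like _2 or _b are one class to them, and where a whole thing is asked for, a point or a joint stands for the part that bears it (a point fixed in the world has none). Each returns a list of dicts, best first, with "score" (0 to 1); they miss things now and then, are a little off and sometimes report something else, mostly with a low value. They report only what shows in the picture. A call takes as long as a camera call. They do not tell look-alikes from the thing itself.
- bot.regions_of(name, picture): "mask" (480x640 bool, what is visible of it).
- bot.pinpoint(name, picture): "point" ([x, y, z] in m, in the coordinates of the camera as it stood for that picture, good to about 4 mm: a listed point, or the origin of a listed thing).
The state is a dict: "time_s": time; "joint_positions": joint angles; "qd": joint speeds; "joint_efforts": joint torques, N m; "position": TCP position; "tool_rot": TCP orientation; "wrist_force": force on the tool from outside, world axes, zero at the start; "wrist_torque": the same for the moment, N m; "width": finger opening in m.
Only numpy, scipy, OpenCV 4.12 (cv2) and the standard library are available. Lean on these libraries where they do the work, as an engineer would, in place of code of your own. Each camera call takes 0.05 s, during which the arm holds its last target. There are 200 camera calls.

## Task

Slide the open discard tub along the bench, without lifting it, until it stands wholly on the bench pad. Then take the steel tote by its handle, tip all four vials out of it into the tub, and set the empty tote down upright where it stood before. Leave the other things on the bench where they are.

Things in the scene. Friction and masses are not known exactly. Their poses are not given: they have to be found in the camera images.
- tub: open grey plastic discard tub, loose, 0.5 kg, outside 200 (its x) x 170 (its y) x 90 mm high, walls 6 mm thick, floor 6 mm; origin at the centre of its underside, z up
- tub_corner0 (a point): outer bottom corner of the tub at its +x, +y
- tub_corner1 (a point): outer bottom corner of the tub at its +x, -y
- tub_corner2 (a point): outer bottom corner of the tub at its -x, -y
- tub_corner3 (a point): outer bottom corner of the tub at its -x, +y
- pad: flat white bench pad with a thin grey border line, 260 (its x) x 220 (its y) mm, fixed, lying flush on the bench; origin at its centre
- tote: loose steel tote, 154 (its x) x 125 (its y) mm, 0.35 kg: flat floor 4 mm thick, 74 mm wide; along each long side a flap slopes up and outward to a pouring edge at y = +-64, z = 20 mm; end walls 30 mm high; black bar handle along x over its middle on uprights at x = +-75, alike both ways round. Origin at the centre of its underside, z up
- tote_handle (a point): centre of the tote's bar handle, 103 mm above its origin; the bar is 14 mm thick (tote's y), 24 mm high, 146 mm long between the uprights
- vial0: sample vial with screw cap, a plain cylinder 30 mm in diameter and 60 mm long along its x, 40 g; origin at its centre; one of four lying in the tote
- vial1: sample vial with screw cap, a plain cylinder 30 mm in diameter and 60 mm long along its x, 40 g; origin at its centre; one of four lying in the tote
- vial2: sample vial with screw cap, a plain cylinder 30 mm in diameter and 60 mm long along its x, 40 g; origin at its centre; one of four lying in the tote
- vial3: sample vial with screw cap, a plain cylinder 30 mm in diameter and 60 mm long along its x, 40 g; origin at its centre; one of four lying in the tote
- reagent_a: bystander: white bottle with a yellow label, 54 mm diameter, 130 mm high, loose; origin under its centre
- reagent_big: bystander: black bottle with a yellow label, 68 mm diameter, 155 mm high, loose; origin under its centre
- reagent_b: bystander: white bottle with a yellow label, 54 mm diameter, 130 mm high, loose; origin under its centre
- tip_box: bystander: box of pipette tips, blue with a clear lid, 80 (x) x 110 (y) x 70 mm high, loose; origin under its centre
- tape: bystander: roll of tape lying flat, 90 mm diameter, 20 mm high, loose; origin under its centre
- pipette: bystander: hand pipette lying flat along its x, 242 mm long (x from -132 to 110 mm), up to 40 mm wide and 26 mm high, loose; origin on the bench under its middle
- tube_rack: bystander: orange tube rack, 100 (x) x 220 (y) x 57 mm high, fixed; origin under its centre
There are look-alikes about, which are no part of the job. Leave any orange or red look-alike of the vial3 alone.

How it is judged:
On the way, in this order (a step that is already met when the one before it is completed fails the run):
1. the tub stands wholly on the pad (x of tub_corner0 in the frame of pad between -0.135 and 0.135 m and y of tub_corner0 in the frame of pad between -0.115 and 0.115 m and x of tub_corner1 in the frame of pad between -0.135 and 0.135 m and y of tub_corner1 in the frame of pad between -0.115 and 0.115 m and x of tub_corner2 in the frame of pad between -0.135 and 0.135 m and y of tub_corner2 in the frame of pad between -0.115 and 0.115 m and x of tub_corner3 in the frame of pad between -0.135 and 0.135 m and y of tub_corner3 in the frame of pad between -0.115 and 0.115 m), for 0.2 s.
2. all four vials are in the tub while the tote is still tipped (x of vial0 in the frame of tub between -0.094 and 0.094 m and y of vial0 in the frame of tub between -0.079 and 0.079 m and x of vial1 in the frame of tub between -0.094 and 0.094 m and y of vial1 in the frame of tub between -0.079 and 0.079 m and x of vial2 in the frame of tub between -0.094 and 0.094 m and y of vial2 in the frame of tub between -0.079 and 0.079 m and x of vial3 in the frame of tub between -0.094 and 0.094 m and y of vial3 in the frame of tub between -0.079 and 0.079 m and z of vial0 in the frame of tub between 0 and 0.085 m and z of vial1 in the frame of tub between 0 and 0.085 m and z of vial2 in the frame of tub between 0 and 0.085 m and z of vial3 in the frame of tub between 0 and 0.085 m and angle between tote's own z axis and vertical above 0.5 rad), for 0.1 s.
At the end, for the whole second after the job is handed in: The tub stands flat and at rest wholly on the pad (its bottom corners at most 5 mm over the pad's edge), all four vials lie inside it below its rim, and the empty tote stands upright, at rest on the bench within 60 mm of where it stood at the start, any way round (all of step 1 and x of vial0 in the frame of tub between -0.094 and 0.094 m and y of vial0 in the frame of tub between -0.079 and 0.079 m and x of vial1 in the frame of tub between -0.094 and 0.094 m and y of vial1 in the frame of tub between -0.079 and 0.079 m and x of vial2 in the frame of tub between -0.094 and 0.094 m and y of vial2 in the frame of tub between -0.079 and 0.079 m and x of vial3 in the frame of tub between -0.094 and 0.094 m and y of vial3 in the frame of tub between -0.079 and 0.079 m and z of vial0 in the frame of tub between 0 and 0.085 m and z of vial1 in the frame of tub between 0 and 0.085 m and z of vial2 in the frame of tub between 0 and 0.085 m and z of vial3 in the frame of tub between 0 and 0.085 m and angle between tub's own z axis and vertical below 0.05 rad and height (world z) of each of tub, tote below 0.01 m and linear speed of each of tub, tote below 0.02 m/s and angle between tote's own z axis and vertical below 0.08 rad and distance of tote from where it was at the start of the episode below 0.06 m); the robot touches nothing.
It fails at once if the tub is lifted more than 25 mm or tipped more than about 14 degrees (height (world z) of tub above 0.025 m or angle between tub's own z axis and vertical above 0.25 rad).
It fails at once if a bystander is moved more than 30 mm or knocked over (distance of any of reagent_a, reagent_big, reagent_b, tip_box, tape, pipette from where it was at the start of the episode above 0.03 m or angle between any of reagent_a, reagent_big, reagent_b, tip_box, tape, pipette's own z axis and vertical above 0.4 rad).
It also fails if it takes over 72 s, if anything falls off the work surface, if the arm or the gripper's body presses on something with over 40 N, if the wrist force passes 120 N, or if a joint passes its speed limit or range.

## Working session

There is one attempt and no reset: what is moved stays moved. The work goes in short steps, Python scripts to look and compute and a shell command to move; the robot and the scene stay as the last step left them, time stands still between calls to the robot, and variables do not carry over. Pictures are saved under pics/ and viewed, about 8 in all and at most 12, crops included, and the job is handed in when it is done.

```bash
ls; mkdir -p pics; python3 -m creep --help 2>&1 | head -30
cat > h.py <<'E'
import numpy as np,cv2
from workcell import bot
def snap(n,f=None):
    s=bot.snapshot(n)
    if f: cv2.imwrite('pics/'+f+'.png',s['color'][...,::-1])
    return s
def world(s,p): return np.array(s['origin'])+np.array(s['rotation'])@np.array(p)
def K(s):
    f=240/np.tan(np.radians(s['vertical_fov'])/2)
    return np.array([[f,0,s['cx']],[0,f,s['cy']],[0,0,1.]])
def proj(s,P):
    c=(np.atleast_2d(P)-np.array(s['origin']))@np.array(s['rotation'])*[1,-1,-1]
    return cv2.projectPoints(c,np.zeros(3),np.zeros(3),K(s),np.array(s['distortion'],float))[0][:,0]
def ray(s,uv,z):
    n=cv2.undistortPoints(np.array(uv,float).reshape(-1,1,2),K(s),np.array(s['distortion'],float))[:,0]
    d=np.c_[n[:,0],-n[:,1],-np.ones(len(n))]@np.array(s['rotation']).T
    o=np.array(s['origin']); return o+d*((z-o[2])/d[:,2])[:,None]
def pin(s,names,m=3):
    for n in names:
        for r in bot.pinpoint(n,s)[:m]: print(n,round(r['score'],2),world(s,r['point']).round(3))
E
python3 - <<'E'
from h import *
for c in ['top','scene']:
    s=snap(c,c+'0'); print(c,np.round(s['origin'],3))
    pin(s,['tub','tub_corner0','tub_corner1','tub_corner2','tub_corner3','pad','tote','tote_handle','vial0','reagent_a','reagent_big','tip_box','tape','pipette','tube_rack'],5 )
print(bot.get_obs())
E
```

```text
pics
invalid input: not JSON, or not a number
top [0.245 0.015 1.474]Traceback (most recent call last):
  File "<stdin>", line 4, in <module>
  File "h.py", line 20, in pin
    for r in bot.pinpoint(n,s)[:m]: print(n,round(r['score'],2),world(s,r['point']).round(3))
                                                                ~~~~~^^^^^^^^^^^^^^
  File "h.py", line 7, in world
    def world(s,p): return np.array(s['origin'])+np.array(s['rotation'])@np.array(p)
                                                 ~~~~~~~~~~~~~~~~~~~~~~~^~~~~~~~~~~~
ValueError: matmul: Input operand 1 has a mismatch in its core dimension 0, with gufunc signature (n?,k),(k,m?)->(n?,m?) (size 3 is different from 4)
```

```bash
sed -i "s/^def snap/from scipy.spatial.transform import Rotation as Rn\ndef snap/; s/    s=bot.snapshot(n)/    s=dict(bot.snapshot(n)); s['q']=s['rotation']/; s/np.array(s\['rotation'\])/R(s)/g" h.py
cat >> h.py <<'E'
def R(s):
    q=s['rotation']; return Rn.from_quat([*q[1:],q[0]]).as_matrix()
E
python3 - <<'E'
from h import *
for c in ['top','scene']:
    s=snap(c,c+'0'); print(c,np.round(s['origin'],3))
    pin(s,['tub','tub_corner0','tub_corner1','tub_corner2','tub_corner3','pad','tote','tote_handle','vial0','reagent_a','reagent_big','tip_box','tape','pipette','tube_rack'],5 )
print(bot.get_obs())
E
```

```text
top [0.245 0.015 1.474]
tub 0.91 [ 0.509 -0.374  0.003]
tub 0.7 [ 0.634 -0.317 -0.004]
tub 0.29 [ 0.367 -0.178 -0.001]
tub_corner0 0.96 [ 0.391 -0.426  0.001]
tub_corner0 0.87 [ 0.583 -0.481  0.   ]
tub_corner0 0.8 [ 0.437 -0.255  0.001]
tub_corner0 0.57 [ 0.632 -0.316 -0.002]
tub_corner1 0.96 [ 0.391 -0.426  0.001]
tub_corner1 0.87 [ 0.583 -0.481  0.   ]
tub_corner1 0.8 [ 0.437 -0.255  0.001]
tub_corner1 0.57 [ 0.632 -0.316 -0.002]
tub_corner2 0.96 [ 0.391 -0.426  0.001]
tub_corner2 0.87 [ 0.583 -0.481  0.   ]
tub_corner2 0.8 [ 0.437 -0.255  0.001]
tub_corner2 0.57 [ 0.632 -0.316 -0.002]
tub_corner3 0.96 [ 0.391 -0.426  0.001]
tub_corner3 0.87 [ 0.583 -0.481  0.   ]
tub_corner3 0.8 [ 0.437 -0.255  0.001]
tub_corner3 0.57 [ 0.632 -0.316 -0.002]
pad 0.94 [ 0.527  0.009 -0.001]
pad 0.52 [0.518 0.323 0.019]
tote 0.97 [0.491 0.359 0.003]
tote 0.19 [0.469 0.391 0.018]
tote_handle 0.75 [0.491 0.363 0.105]
vial0 0.75 [0.452 0.363 0.02 ]
vial0 0.7 [ 0.596 -0.542  0.004]
vial0 0.66 [0.516 0.329 0.02 ]
vial0 0.65 [0.683 0.43  0.014]
vial0 0.62 [0.326 0.287 0.014]
reagent_a 0.78 [ 0.735  0.298 
[... 1569 characters left out ...]
e_s': 1.7, 'joint_positions': array([-1.17122484,  0.41109256, -0.0126906 ,  1.5962197 ,  0.00560687,
        1.13430915, -0.08219943]), 'qd': array([-0.00038317,  0.00118007, -0.00023117, -0.00073169,  0.00075121,
       -0.00074298,  0.00151926]), 'joint_efforts': array([-9.73267589e-06, -6.00401759e+01,  6.81204312e-01, -2.99739701e+01,
        1.39521275e-02,  2.00475697e-03,  2.48450380e-07]), 'position': array([0.28182455, 0.55784157, 0.2482941 ]), 'tool_rot': array([5.45492980e-06, 2.31757127e-01, 9.72773681e-01, 2.57681816e-06]), 'wrist_force': array([-0.01894628, -0.67313083,  0.10419639]), 'wrist_torque': array([-0.04037178,  0.02520776,  0.00947178]), 'width': 0.08525368700358017}
```

View pics/top0.png

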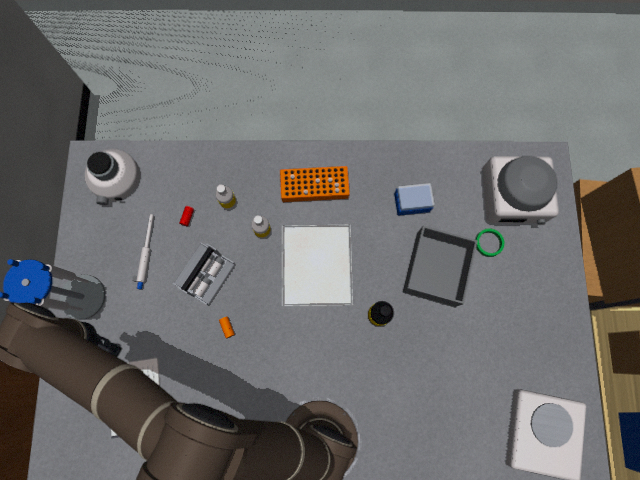

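View pics/scene0.png

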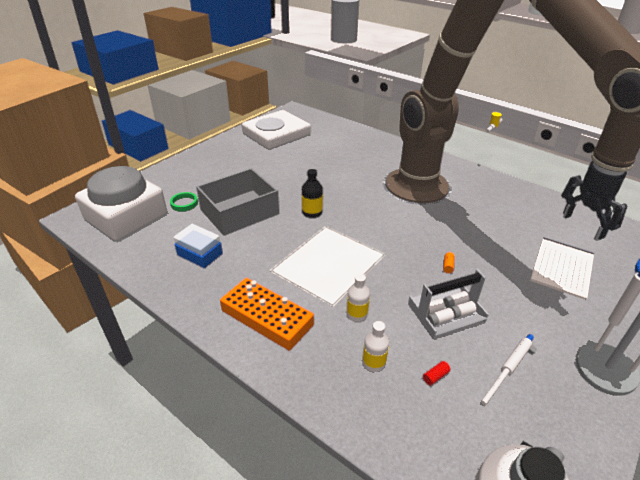

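```bash
python3 - <<'E'
from h import *
for c in ['top','scene']:
    s=snap(c)
    for n,z in [('pad',0),('tote',0.01),('tote_handle',0.1)]:
        r=bot.regions_of(n,s)
        if not r: continue
        m=r[0]['mask']; ct=max(cv2.findContours(m.astype(np.uint8),0,2)[0],key=cv2.contourArea)[:,0]
        w=ray(s,ct,z)[:,:2]; b=cv2.minAreaRect((w*1000).astype(np.float32)); print(c,n,r[0]['score'],b)
    rs=bot.pinpoint('vial0',s); print([ (round(r['score'],2),world(s,r['point']).round(3).tolist()) for r in rs])
s=snap('top'); cv2.imwrite('pics/tote.png',cv2.resize(s['color'][230:320,160:260,::-1],None,fx=6,fy=6,interpolation=3))
E
```

```text
top pad 0.72 ((526.76171875, 5.803169250488281), (260.2332763671875, 217.26397705078125), 0.9095035195350647)
top tote 0.64 ((495.29168701171875, 362.23675537109375), (134.33079528808594, 167.89248657226562), 57.46908187866211)
top tote_handle 0.6 ((479.80474853515625, 339.66943359375), (125.53886413574219, 158.1015625), 58.274444580078125)
[(0.67, [0.329, 0.285, 0.014]), (0.62, [0.68, 0.425, 0.013]), (0.58, [0.451, 0.364, 0.02]), (0.53, [0.469, 0.392, 0.02]), (0.46, [0.531, 0.359, 0.02]), (0.45, [0.519, 0.328, 0.018])]
scene pad 0.96 ((527.9971923828125, 7.901512145996094), (266.68780517578125, 222.88882446289062), 1.1706387996673584)
scene tote 0.72 ((451.384033203125, 367.147216796875), (160.23159790039062, 245.41343688964844), 57.87181091308594)
scene tote_handle 0.92 ((539.903076171875, 390.67303466796875), (150.2556610107422, 223.11334228515625), 58.04293441772461)
[(0.85, [0.476, 0.392, 0.019]), (0.85, [0.683, 0.428, 0.008]), (0.67, [0.515, 0.325, 0.018]), (0.66, [0.45, 0.363, 0.019]), (0.63, [0.528, 0.361, 0.017]), (0.59, [0.328, 0.283, 0.01]), (0.56, [0.365, -0.186, -0.003])]
```

```bash
python3 -m creep '{"claw":[1,1,1,1,1,1,1,1],"delta_pos":[[2,-6,3],[4,-12,4],[6,-18,4],[8,-24,4],[10,-30,4],[12,-36,4],[14,-42,4],[16,-48,4]],"twist":[0.17,0.17,0.17,0.17,0.17,0.17,0.17,0.17]}'
```

```text
time_s: 3.25
position: [0.4381, 0.0883, 0.2888]
tool_rot: [0.001, 0.148, 0.989, 0.0]
wrist_force: [1.5, 0.9, 0.1]
width: 0.0851
```

View pics/tote.png

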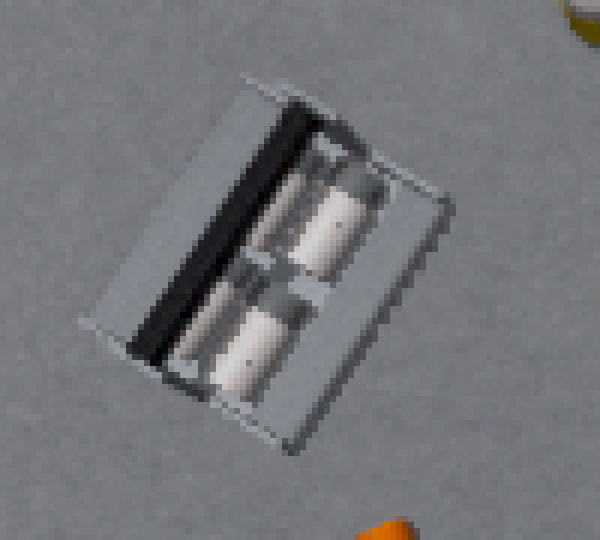

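```bash
python3 -m creep '{"claw":[1,1,1,1,1,1,1,1],"delta_pos":[[1.5,-6,0],[3,-12,0],[4.5,-18,0],[6,-24,0],[7.5,-30,0],[9.2,-36.9,-4],[9.2,-36.9,-10],[9.2,-36.9,-14]],"twist":[0,0,0,0,0,0,0.02,0.02]}'
python3 -m creep '{"claw":[1,1,1,0,0,0,0,0],"delta_pos":[[0,0,-4],[0,0,-6.8],[0,0,-6.8],[0,0,-6.8],[0,0,-6.8],[0,0,-6.8],[0,0,-6.8],[0,0,-6.8]],"twist":[0,0,0,0,0,0,0,0]}'
python3 - <<'E'
from h import *
s=snap('top'); pin(s,['tub','tub_corner0'],5)
E
```

```text
time_s: 4.25
position: [0.5291, -0.2803, 0.1462]
tool_rot: [-0.0, 0.139, 0.99, -0.0]
wrist_force: [0.6, 0.9, -0.8]
width: 0.0855
time_s: 5.25
position: [0.53, -0.2798, 0.0813]
tool_rot: [0.001, 0.139, 0.99, -0.001]
wrist_force: [-1.5, -1.4, 6.5]
width: 0.0049
tub 0.65 [ 0.51  -0.365  0.003]
tub 0.31 [0.739 0.297 0.   ]
tub_corner0 0.73 [ 0.587 -0.47   0.005]
tub_corner0 0.63 [ 0.391 -0.417 -0.   ]
```

```bash
python3 -m creep '{"claw":[0,0,0,0,0,0,0,0],"delta_pos":[[0,0.5,0],[0,1.5,0],[-0.2,4,0],[-0.3,8,0],[-0.4,12,0],[-0.5,16,0],[-0.6,20,0],[-0.7,24,0]],"twist":[0.1,0.2,0.3,0.3,0.3,0.3,0.3,0.3]}'
python3 -m creep '{"claw":[0,0,0,0,0,0],"delta_pos":[[0,4,0],[0,8,0],[0,12,0],[0,14,0],[0,14,0],[0,14,0]],"twist":[0,0,0,0,0,0]}'
python3 - <<'E'
from h import *
s=snap('top','mv1'); pin(s,['tub','tub_corner0'],5)
r=bot.regions_of('tub',s)[0]; m=r['mask'].astype(np.uint8)
print(r['score'],cv2.minAreaRect((ray(s,np.argwhere(m)[:,::-1],0.09)[:,:2]*1000).astype(np.float32)))
E
```

```text
time_s: 6.4
position: [0.5236, -0.039, 0.0813]
tool_rot: [0.001, -0.01, 1.0, -0.001]
wrist_force: [0.6, -5.7, 4.9]
width: 0.0053
time_s: 7.15
position: [0.5235, 0.104, 0.0813]
tool_rot: [0.001, -0.012, 1.0, 0.001]
wrist_force: [-0.1, 5.1, 6.2]
width: 0.0049
tub 0.88 [0.529 0.017 0.001]
tub_corner0 0.98 [ 0.434 -0.066  0.   ]
tub_corner0 0.98 [0.428 0.111 0.001]
tub_corner0 0.58 [ 0.636 -0.062 -0.001]
0.94 ((528.1978759765625, 3.7805099487304688), (217.0198516845703, 143.02565002441406), 0.05790659040212631)
```

View pics/mv1.png

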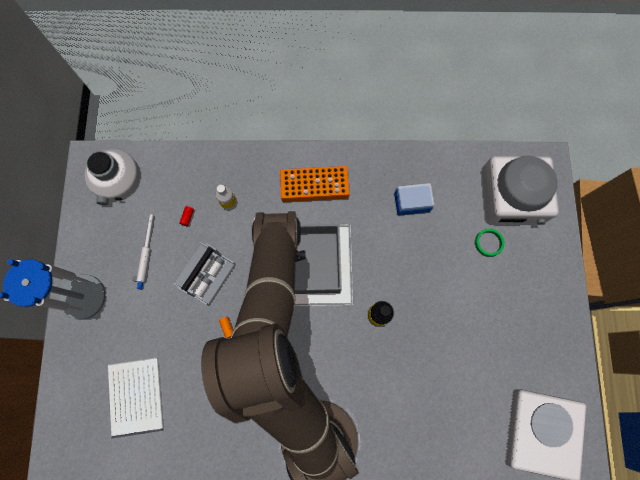

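```bash
python3 -m creep '{"claw":[0,0,0.6,1,1,1,1,1],"delta_pos":[[0,-0.5,0],[0,-1,0],[0,-1,0],[0,-1,0],[0,-1,0],[0,-1,4],[0,-1,9],[0,-1,13]],"twist":[0,0,0,0,0,0,0,0]}'
python3 -m creep '{"claw":[1,1,1,1,1,1,1,1],"delta_pos":[[-0.5,5,0],[-1,10,0],[-1.5,15,0],[-2,20,0],[-3,26.7,0],[-3,26.7,0],[-3,26.7,0],[-3,26.7,0]],"twist":[-0.15,-0.3,-0.45,-0.583,-0.583,-0.583,-0.583,-0.583]}'
python3 - <<'E'
from h import *
s=snap('wrist','w1'); pin(s,['tote','tote_handle','vial0'],6)
for n,z in [('tote_handle',0.115),('tote',0.02)]:
    r=bot.regions_of(n,s)
    for q in r[:1]:
        w=ray(s,np.argwhere(q['mask'])[:,::-1],z)[:,:2]; print(n,q['score'],cv2.minAreaRect((w*1000).astype(np.float32)))
s=snap('top'); pin(s,['tub','tub_corner0','tote'],4)
r=bot.regions_of('tub',s)[0]; m=r['mask'].astype(np.uint8)
print(r['score'],cv2.minAreaRect((ray(s,np.argwhere(m)[:,::-1],0.09)[:,:2]*1000).astype(np.float32)))
E
```

```text
time_s: 8.35
position: [0.5228, 0.0911, 0.212]
tool_rot: [0.0, -0.011, 1.0, -0.0]
wrist_force: [0.8, -0.1, -0.8]
width: 0.0852
time_s: 9.35
position: [0.4934, 0.3563, 0.2103]
tool_rot: [0.0, 0.278, 0.961, -0.0]
wrist_force: [0.5, -0.9, -0.2]
width: 0.0855
tote 0.9 [ 0.496  0.358 -0.001]
tote_handle 0.87 [0.493 0.36  0.105]
vial0 0.92 [0.472 0.393 0.017]
vial0 0.78 [0.45  0.365 0.022]
vial0 0.66 [0.519 0.325 0.021]
vial0 0.66 [0.53  0.358 0.019]
vial0 0.58 [0.683 0.428 0.014]
tote_handle 0.92 ((492.5353698730469, 360.2359619140625), (90.3802261352539, 153.33445739746094), 58.88988494873047)
tote 0.77 ((517.6370239257812, 345.3377685546875), (130.23277282714844, 219.24749755859375), 58.723670959472656)
tub 0.69 [0.789 0.02  0.003]
tub 0.62 [0.532 0.006 0.003]
tub 0.55 [ 0.626  0.1   -0.001]
tub 0.54 [ 0.434 -0.08   0.001]
tub_corner0 0.86 [ 0.434 -0.082  0.002]
tub_corner0 0.77 [ 0.633  0.1   -0.   ]
tub_corner0 0.77 [0.43  0.098 0.001]
tub_corner0 0.71 [ 0.635 -0.071  0.   ]
tote 0.89 [0.49  0.362 0.003]
tote 0.49 [0.518 0.327 0.018]
tote 0.28 [0.534 0.362 0.021]
0.9 ((527.881591796875, 9.235740661621094), (211.14463806152344, 168.7955322265625), 0.7957388758659363)
```

View pics/w1.png

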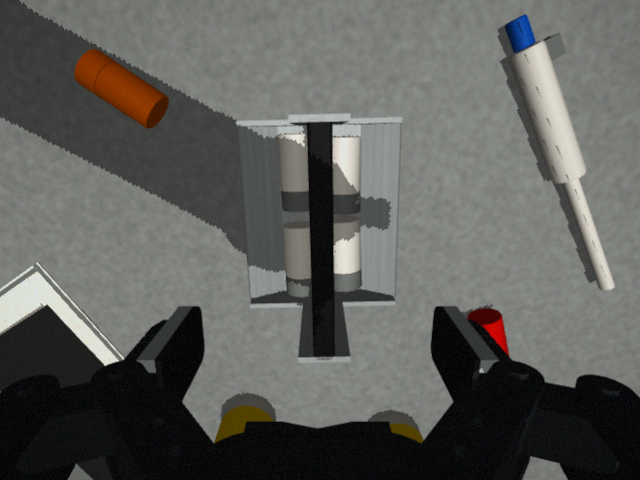

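```bash
python3 -m creep '{"claw":[1,1,1,0,0,0,0,0],"delta_pos":[[0,0.3,-5],[0,0.3,-10.5],[0,0.3,-10.5],[0,0.3,-10.5],[0,0.3,-10.5],[0,0.3,-10.5],[0,0.3,-10.5],[0,0.3,-10.5]],"twist":[0,0.02,0.02,0.02,0.02,0.02,0.02,0.02]}'
python3 -m creep '{"claw":[0,0,0,0,0,0,0,0],"delta_pos":[[0,0,0],[0,0,1],[0,0,3],[0,0,6],[0,0,10],[0,0,14],[0,0,17],[0,0,17]],"twist":[0,0,0,0,0,0,0,0]}'
python3 - <<'E'
from h import *
s=snap('scene','s2'); pin(s,['tote','vial0'],5)
cv2.imwrite('pics/s2.png',s['color'][120:420,300:620,::-1])
E
```

```text
time_s: 10.9
position: [0.4926, 0.3608, 0.1062]
tool_rot: [-0.0, 0.267, 0.964, -0.0]
wrist_force: [-3.3, -2.0, 6.3]
width: 0.0132
time_s: 11.9
position: [0.4935, 0.3617, 0.2775]
tool_rot: [0.001, 0.267, 0.964, 0.002]
wrist_force: [-0.7, -0.2, -6.4]
width: 0.0132
tote 0.83 [0.496 0.362 0.171]
tote 0.41 [0.64  0.182 0.003]
vial0 0.88 [0.454 0.362 0.191]
vial0 0.71 [0.475 0.393 0.187]
vial0 0.68 [0.681 0.427 0.006]
vial0 0.63 [0.53  0.359 0.187]
vial0 0.58 [0.52  0.328 0.187]
```

View pics/s2.png

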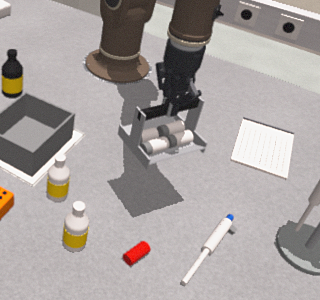

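```bash
python3 -m creep '{"claw":[0,0,0,0,0,0,0,0],"delta_pos":[[0.3,-3,0],[1,-7.5,0],[1.5,-12,0],[2,-16.5,0],[2.6,-21,0],[3.2,-25,0],[3.7,-28,0],[3.9,-29.3,0]],"twist":[0.08,0.16,0.24,0.32,0.4,0.48,0.56,0.56]}'
python3 -m creep '{"claw":[0,0,0,0,0,0],"delta_pos":[[0,0,0],[0,0,0],[0,0,-2],[0,0,-5],[0,0,-7],[0,0,-7]],"twist":[0,0,0,0,0,0]}'
python3 - <<'E'
from h import *
s=snap('scene','s3'); cv2.imwrite('pics/s3.png',cv2.resize(s['color'][120:340,220:480,::-1],None,fx=2.5,fy=2.5)); pin(s,['tote','tub','vial0'],4)
s=snap('wrist'); pin(s,['tote','tote_handle','tub','tub_corner0'],4)
E
```

```text
time_s: 13.05
position: [0.5311, 0.066, 0.2739]
tool_rot: [-0.001, -0.008, 1.0, -0.001]
wrist_force: [-0.3, 0.1, -6.5]
width: 0.0128
time_s: 13.8
position: [0.5305, 0.0698, 0.2038]
tool_rot: [-0.002, -0.011, 1.0, -0.0]
wrist_force: [-0.4, 0.6, -5.6]
width: 0.0127
tote 0.79 [0.533 0.069 0.1  ]
tub 0.94 [0.534 0.01  0.001]
tub 0.54 [ 0.737 -0.302 -0.   ]
vial0 0.8 [0.563 0.087 0.115]
vial0 0.68 [0.495 0.08  0.118]
vial0 0.66 [0.683 0.428 0.01 ]
vial0 0.57 [0.326 0.283 0.013]
tote 0.58 [0.537 0.07  0.101]
tote_handle 0.87 [0.532 0.066 0.205]
tub_corner0 0.87 [ 0.433 -0.073 -0.002]
tub_corner0 0.82 [ 0.632 -0.071 -0.   ]
tub_corner0 0.62 [0.427 0.093 0.001]
```

View pics/s3.png

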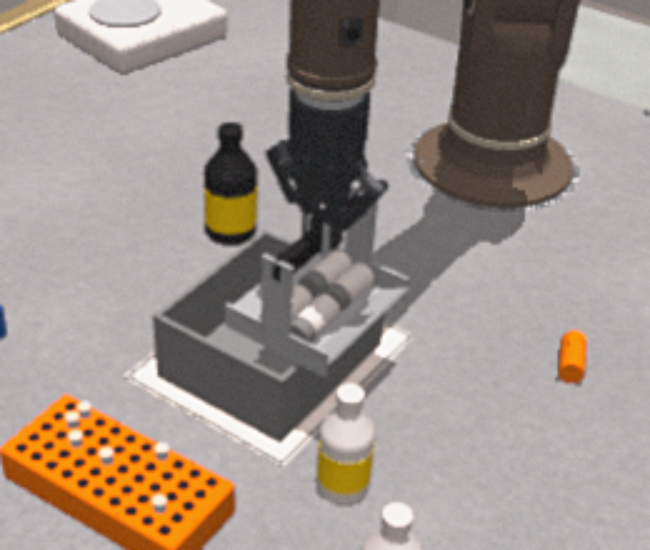

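```bash
python3 -m creep '{"claw":[0,0,0,0],"delta_pos":[[0,0,-0.6],[0,0,-1.2],[0,0,-1.2],[0,0,-1.2]],"twist":[0,0,0,0]}'
```

```text
time_s: 14.75
position: [0.532, 0.067, 0.1955]
tool_rot: [0.001, -0.009, 1.0, 0.0]
wrist_force: [-8.6, -4.5, 19.7]
width: 0.0134
```

```bash
python3 -m creep '{"claw":[0,0.4,0.4,0.4,0.4],"delta_pos":[[0,0,0.3],[0,0,0.3],[0,0,0.3],[0,0,0.3],[0,0,0.3]],"twist":[0,0,0,0,0]}'
python3 - <<'E'
from h import *
s=snap('scene','s4'); cv2.imwrite('pics/s4.png',cv2.resize(s['color'][120:340,220:480,::-1],None,fx=2.5,fy=2.5)); pin(s,['tote','tote_handle','tub','vial0'],4)
E
```

```text
time_s: 15.38
position: [0.532, 0.0682, 0.1963]
tool_rot: [0.0, -0.01, 1.0, -0.0]
wrist_force: [1.4, -2.4, 0.0]
width: 0.0344
tote 0.62 [0.536 0.07  0.088]
tote 0.54 [0.492 0.033 0.102]
tote_handle 0.65 [0.534 0.059 0.191]
tub 0.58 [0.529 0.01  0.002]
vial0 0.79 [0.331 0.284 0.01 ]
vial0 0.72 [0.497 0.064 0.106]
vial0 0.68 [0.563 0.068 0.104]
vial0 0.66 [0.496 0.034 0.107]
```

View pics/s4.png

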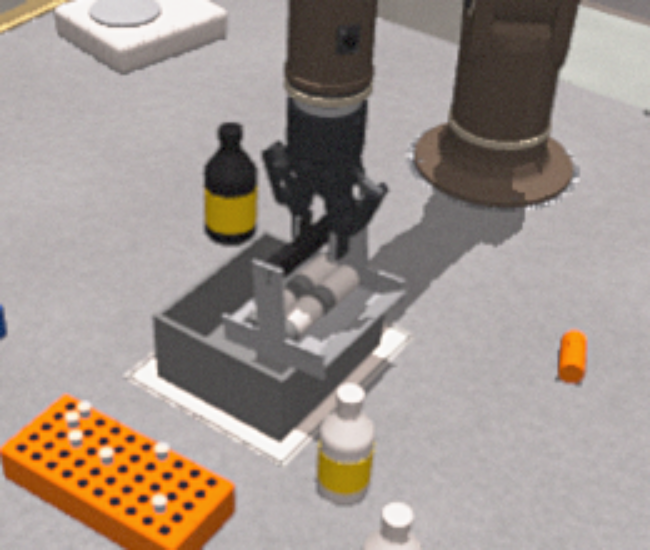

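```bash
python3 -m creep '{"claw":[0.4,0.4,0.4,0.4,0.4,0.4],"delta_pos":[[0,-1,-0.2],[0,-2,-0.6],[0,-3,-1.1],[0,-4,-1.7],[0,-4.6,-2.1],[0,-4.6,-2.1]],"twist":[0,0,0,0,0,0]}'
python3 - <<'E'
from h import *
s=snap('scene','s5'); cv2.imwrite('pics/s5.png',cv2.resize(s['color'][120:340,220:480,::-1],None,fx=2.5,fy=2.5)); pin(s,['tote','tote_handle','tub','vial0'],6)
E
```

```text
time_s: 16.38
position: [0.5315, 0.0213, 0.1749]
tool_rot: [-0.0, -0.009, 1.0, -0.0]
wrist_force: [-1.3, -4.3, 1.3]
width: 0.034
tote 0.93 [0.535 0.069 0.08 ]
tote_handle 0.78 [0.533 0.016 0.163]
tub 0.84 [ 0.532  0.01  -0.   ]
vial0 0.85 [0.684 0.426 0.008]
vial0 0.75 [0.327 0.283 0.008]
vial0 0.64 [0.5   0.054 0.086]
vial0 0.53 [0.572 0.023 0.075]
vial0 0.5 [0.494 0.025 0.078]
vial0 0.47 [0.563 0.05  0.086]
```

View pics/s5.png

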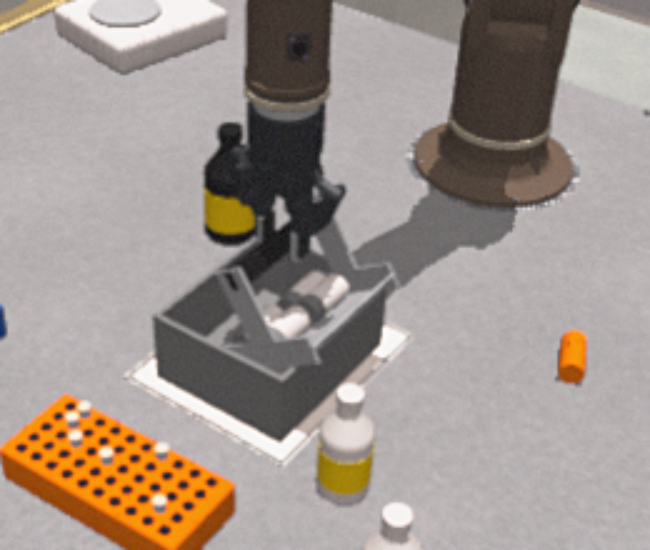

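```bash
python3 -m creep '{"claw":[0.4,0.4,0.4,0.4,0.4,0.4,0.4],"delta_pos":[[0,-1,-0.8],[0,-2,-1.7],[0,-3,-2.7],[0,-3.6,-3.5],[0,-3.6,-3.5],[0,-3.6,-3.5],[0,-3.6,-3.5]],"twist":[0,0,0,0,0,0,0]}'
python3 - <<'E'
from h import *
s=snap('scene','s6'); cv2.imwrite('pics/s6.png',cv2.resize(s['color'][120:340,220:480,::-1],None,fx=2.5,fy=2.5)); pin(s,['tote','tote_handle','tub','vial0'],6)
s=snap('top');pin(s,['tote','tote_handle','tub','vial0'],7)
E
```

```text
time_s: 17.5
position: [0.5319, -0.0133, 0.1406]
tool_rot: [0.0, -0.01, 1.0, 0.0]
wrist_force: [0.5, -0.1, 0.7]
width: 0.034
tote 0.88 [0.536 0.046 0.072]
tote_handle 0.91 [ 0.537 -0.059  0.065]
tote_handle 0.62 [ 0.493 -0.052  0.02 ]
tub 0.7 [ 0.533  0.011 -0.001]
vial0 0.78 [0.684 0.427 0.009]
vial0 0.6 [0.327 0.285 0.011]
vial0 0.46 [ 0.495 -0.055  0.018]
vial0 0.43 [ 0.572 -0.054  0.018]
vial0 0.24 [ 0.432  0.092 -0.004]
tote 0.71 [ 0.577  0.546 -0.001]
tote 0.67 [ 0.74   0.298 -0.003]
vial0 0.61 [0.326 0.284 0.013]
vial0 0.45 [0.678 0.427 0.016]
```

View pics/s6.png

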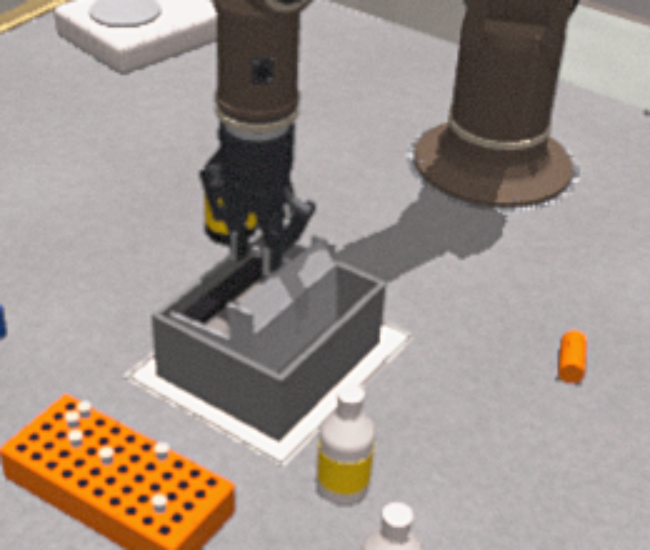

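```bash
python3 -m creep '{"claw":[0.4,0.4,0.4,0.4,0.4,0.4],"delta_pos":[[0,0,4],[0,2,5],[0,4.5,4],[0,4.5,0.5],[0,4.5,-0.3],[0,4.5,-0.3]],"twist":[0,0,0,0,0,0]}'
python3 - <<'E'
from h import *
s=snap('scene'); pin(s,['tote','tote_handle','tub','vial0'],6)
s=snap('wrist');pin(s,['tote','tote_handle','tub','vial0'],7)
E
```

```text
time_s: 18.75
position: [0.5315, 0.0307, 0.1372]
tool_rot: [-0.001, -0.009, 1.0, -0.0]
wrist_force: [-0.3, -0.2, 0.2]
width: 0.0343
tote 0.96 [0.533 0.048 0.074]
tote_handle 0.81 [ 0.534 -0.056  0.065]
tub 0.74 [ 0.532  0.007 -0.001]
vial0 0.54 [0.681 0.424 0.009]
vial0 0.45 [ 0.578 -0.053  0.021]
vial0 0.45 [0.326 0.283 0.01 ]
vial0 0.4 [ 0.492 -0.053  0.018]
tote 0.81 [0.538 0.045 0.07 ]
tote_handle 0.96 [ 0.531 -0.057  0.064]
tub 0.63 [ 0.532  0.012 -0.006]
vial0 0.85 [ 0.493 -0.051  0.025]
vial0 0.73 [ 0.571 -0.022  0.02 ]
vial0 0.57 [ 0.501 -0.024  0.023]
vial0 0.57 [ 0.575 -0.055  0.025]
```

```bash
python3 -m creep '{"claw":[0.4,0.4,0.4,0.4,0.4,0.4,0.4],"delta_pos":[[0,1.2,0],[0,2.4,0],[0,3.6,-0.2],[0,4.8,-0.5],[0,6,-0.8],[0,6.4,-1],[0,6.4,-1]],"twist":[0,0,0,0,0,0,0]}'
python3 - <<'E'
from h import *
s=snap('scene'); cv2.imwrite('pics/s7.png',cv2.resize(s['color'][120:340,220:480,::-1],None,fx=2.5,fy=2.5)); pin(s,['tote','tote_handle','tub','vial0'],6)
s=snap('wrist');pin(s,['tote','tote_handle','tub','vial0'],7)
E
```

```text
time_s: 20.12
position: [0.5315, 0.0955, 0.127]
tool_rot: [-0.0, -0.01, 1.0, -0.0]
wrist_force: [0.0, -1.3, 0.3]
width: 0.0342
tote 0.84 [0.535 0.073 0.065]
tote 0.32 [0.783 0.014 0.001]
tote_handle 0.64 [0.736 0.292 0.003]
tote_handle 0.58 [ 0.536 -0.022  0.1  ]
tub 0.85 [0.532 0.01  0.002]
vial0 0.77 [ 0.499 -0.022  0.019]
vial0 0.77 [0.328 0.284 0.009]
vial0 0.62 [0.681 0.426 0.013]
vial0 0.59 [ 0.492 -0.053  0.02 ]
tote 0.96 [0.535 0.072 0.066]
tote_handle 0.94 [ 0.534 -0.023  0.102]
tub 0.96 [ 0.531  0.009 -0.004]
vial0 0.98 [ 0.496 -0.022  0.021]
vial0 0.95 [ 0.493 -0.055  0.021]
vial0 0.9 [ 0.574 -0.053  0.025]
vial0 0.57 [ 0.571 -0.021  0.024]
```

View pics/s7.png

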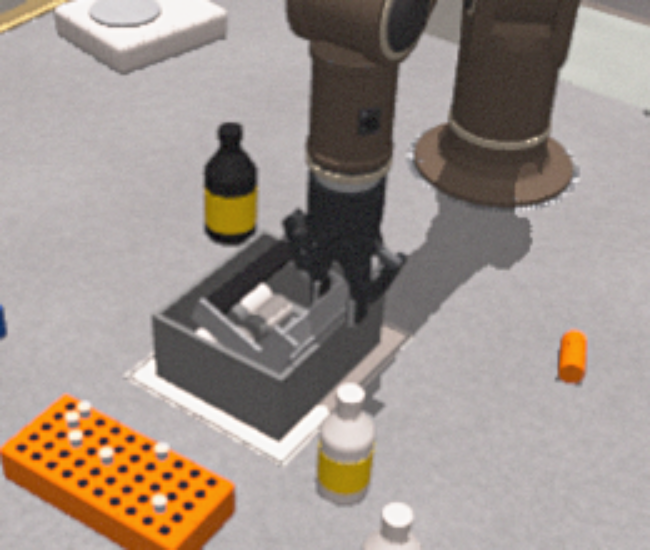

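```bash
python3 -m creep '{"claw":[0.4,0,0,0,0,0],"delta_pos":[[0,-1.2,0],[0,-1.5,0],[0,-1.5,0],[0,-1.5,0],[0,-1.5,0],[0,-1.5,0]],"twist":[0,0,0,0,0,0]}'
python3 - <<'E'
from h import *
s=snap('scene'); pin(s,['tote','tote_handle','tub'],1)
s=snap('wrist');pin(s,['tote','tote_handle','tub'],1)
E
```

```text
time_s: 21.38
position: [0.5315, 0.0805, 0.1271]
tool_rot: [-0.0, -0.01, 1.0, 0.0]
wrist_force: [-0.1, 0.6, -4.7]
width: 0.0015
tote 0.8 [0.534 0.063 0.064]
tote_handle 0.68 [0.736 0.292 0.001]
tub 0.82 [0.534 0.01  0.003]
tote 0.9 [0.535 0.063 0.064]
tote_handle 0.66 [ 0.533 -0.025  0.114]
tub 0.98 [ 0.532  0.011 -0.004]
```

```bash
python3 -m creep '{"claw":[0,0,0,0,0,0,0,0],"delta_pos":[[0,0,0.5],[0,0,1.5],[0,0,3],[0,0,5],[0,0,8],[0,0,11],[0,0,13],[0,0,13]],"twist":[0,0,0,0,0,0,0,0]}'
python3 - <<'E'
from h import *
s=snap('scene','s8'); pin(s,['tote','tote_handle','tub'],1); pin(s,['vial0'],6)
s=snap('top');pin(s,['tote','tub'],1); pin(s,['vial0'],6)
E
```

```text
time_s: 22.78
position: [0.5327, 0.0803, 0.2596]
tool_rot: [0.002, -0.01, 1.0, 0.001]
wrist_force: [0.8, 0.6, -4.1]
width: 0.0015
tote 0.66 [0.534 0.065 0.196]
tote_handle 0.92 [ 0.533 -0.023  0.248]
tub 0.77 [0.532 0.012 0.001]
vial0 0.9 [0.683 0.425 0.011]
vial0 0.74 [0.327 0.283 0.012]
vial0 0.57 [ 0.498 -0.024  0.02 ]
vial0 0.53 [ 0.575 -0.054  0.018]
vial0 0.51 [ 0.568 -0.025  0.019]
vial0 0.46 [ 0.495 -0.056  0.016]
tote 0.82 [0.526 0.065 0.194]
tub 0.86 [0.53  0.003 0.002]
vial0 0.66 [ 0.578 -0.053  0.019]
vial0 0.58 [ 0.495 -0.054  0.022]
vial0 0.45 [0.326 0.285 0.017]
vial0 0.42 [ 0.492 -0.027  0.022]
vial0 0.37 [ 0.57  -0.022  0.022]
```

```bash
python3 -m creep '{"claw":[0,0,0,0,0,0,0,0],"delta_pos":[[-1.5,2,1],[-3,5,1],[-3.9,9,1],[-3.9,13.5,1],[-3.9,18,1],[-3.9,22.5,0],[-3.9,26,0],[-3.9,27.5,0]],"twist":[0,0,0,0,0,0,0,0]}'
python3 -m creep '{"claw":[0,0,0,0,0,0,0],"delta_pos":[[0,0,-1],[0,0,-4],[0,0,-8],[0,0,-11],[0,0,-13],[0,0,-14],[0,0,-14]],"twist":[0,0,0,0,0,0,0]}'
python3 - <<'E'
from h import *
s=snap('scene','s9'); pin(s,['tote','tote_handle'],1)
s=snap('wrist');pin(s,['tote','tote_handle'],1)
E
```

```text
time_s: 24.22
position: [0.4919, 0.3577, 0.2565]
tool_rot: [-0.0, -0.011, 1.0, -0.0]
wrist_force: [0.5, 0.0, -3.9]
width: 0.0012
time_s: 25.1
position: [0.493, 0.3541, 0.1171]
tool_rot: [-0.0, -0.009, 1.0, -0.0]
wrist_force: [0.8, 0.1, -3.2]
width: 0.0015
tote 0.89 [0.496 0.341 0.052]
tote_handle 0.62 [0.492 0.246 0.107]
tote 0.66 [0.497 0.341 0.057]
tote_handle 0.56 [0.496 0.249 0.104]
```

```bash
python3 -m creep '{"claw":[0,0,0.2,0.4,0.4,0.4],"delta_pos":[[0,0,-0.5],[0,0,-1],[0,0,-1],[0,0,-1],[0,0,-1],[0,0,-1]],"twist":[0,0,0,0,0,0]}'
python3 - <<'E'
from h import *
s=snap('scene','s10'); pin(s,['tote','tote_handle'],1)
s=snap('wrist');pin(s,['tote','tote_handle'],1)
E
```

```text
time_s: 26.15
position: [0.4928, 0.3549, 0.1071]
tool_rot: [-0.0, -0.009, 1.0, -0.0]
wrist_force: [-0.6, -1.1, 0.6]
width: 0.0346
tote 0.8 [0.494 0.333 0.057]
tote_handle 0.91 [0.497 0.238 0.097]
tote 0.96 [0.499 0.335 0.056]
tote_handle 0.66 [0.494 0.239 0.096]
```

```bash
python3 -m creep '{"claw":[0.4,0.4,0.4,0.4,0.4,0.4],"delta_pos":[[0,0.7,0],[0,1.4,-0.3],[0,2.1,-0.6],[0,2.8,-0.9],[0,2.8,-0.9],[0,2.8,-0.9]],"twist":[0,0,0,0,0,0]}'
python3 - <<'E'
from h import *
s=snap('scene','s11'); pin(s,['tote','tote_handle'],1)
s=snap('wrist');pin(s,['tote','tote_handle'],1)
E
```

```text
time_s: 27.2
position: [0.4926, 0.3836, 0.0983]
tool_rot: [0.0, -0.01, 1.0, 0.0]
wrist_force: [-0.5, 0.8, 0.8]
width: 0.0343
tote 0.67 [0.497 0.359 0.035]
tote_handle 0.64 [0.493 0.295 0.118]
tote 0.92 [0.499 0.36  0.036]
tote_handle 0.73 [0.493 0.299 0.118]
```

```bash
python3 -m creep '{"claw":[0.4,0.4,0.4,0.4,0.4,0.4,0.4],"delta_pos":[[0,0.3,-1],[0,0.8,-1.8],[0,1.4,-2.5],[0,2,-2.8],[0,2.6,-2.8],[0,3.4,-2.8],[0,3.4,-2.8]],"twist":[0,0,0,0,0,0,0]}'
python3 - <<'E'
from h import *
s=snap('scene','s12'); pin(s,['tote','tote_handle'],1)
s=snap('wrist');pin(s,['tote','tote_handle'],1)
E
```

```text
time_s: 28.38
position: [0.4927, 0.4186, 0.0708]
tool_rot: [0.0, -0.01, 1.0, 0.001]
wrist_force: [-0.4, 1.6, 2.5]
width: 0.0339
tote 0.85 [0.495 0.364 0.004]
tote_handle 0.75 [0.494 0.357 0.103]
tote 0.56 [0.497 0.367 0.005]
tote_handle 0.93 [0.495 0.361 0.109]
```

```bash
python3 -m creep '{"claw":[0.4,0.4,0.4,0.4,0.4,0.4,0.4,0.4],"delta_pos":[[0,0.6,0],[0,1.2,0.3],[0,1.5,2],[0,1.5,6],[0,1.5,11],[0,1.5,16],[-4,6,18],[-8,11,18]],"twist":[0,0,0,0,0,0,0,0]}'
python3 -m creep '{"claw":[0.4,0.4,0.4,0.4],"delta_pos":[[-4,3,0],[-8,6,0],[-8,6,0],[-8,6,0]],"twist":[0,0,0,0]}'
python3 - <<'E'
from h import *
A=snap('scene'); pin(A,['tote','tote_handle','tub','tub_corner0','vial0'],6)
s=snap('top');pin(s,['tote','tote_handle','tub','pad'],1); pin(s,['tub_corner0','vial0'],6); pin(s,['reagent_a','reagent_big','tip_box','tape','pipette'],2)
cv2.imwrite('pics/fin.png',np.vstack([A['color'][80:440,100:620],s['color'][180:420,60:580]])[...,::-1])
E
```

```text
time_s: 29.68
position: [0.4153, 0.5259, 0.2545]
tool_rot: [0.002, -0.008, 1.0, 0.002]
wrist_force: [0.9, 0.3, -0.7]
width: 0.0341
time_s: 30.18
position: [0.3349, 0.5848, 0.2511]
tool_rot: [0.001, -0.009, 1.0, -0.0]
wrist_force: [0.5, -0.2, 0.4]
width: 0.0344
tote 0.75 [ 0.493  0.362 -0.002]
tote_handle 0.8 [0.496 0.363 0.101]
tub 0.96 [ 0.533  0.01  -0.001]
tub_corner0 0.82 [ 0.438 -0.078 -0.001]
tub_corner0 0.72 [ 0.634 -0.071 -0.   ]
tub_corner0 0.7 [ 0.425  0.091 -0.003]
tub_corner0 0.63 [0.631 0.092 0.003]
vial0 0.65 [0.678 0.427 0.01 ]
vial0 0.64 [ 0.492 -0.052  0.022]
vial0 0.6 [ 0.498 -0.026  0.019]
vial0 0.53 [ 0.57  -0.023  0.021]
vial0 0.51 [ 0.573 -0.053  0.02 ]
tote 0.93 [0.492 0.364 0.001]
tote_handle 0.9 [0.493 0.366 0.101]
tub 0.59 [0.528 0.006 0.004]
tub_corner0 0.91 [ 0.629  0.098 -0.001]
tub_corner0 0.89 [ 0.433 -0.083  0.001]
tub_corner0 0.75 [ 0.633 -0.073  0.004]
tub_corner0 0.73 [ 0.364 -0.178  0.001]
tub_corner0 0.56 [0.427 0.099 0.002]
tub_corner0 0.16 [0.79  0.02  0.004]
vial0 0.76 [0.326 0.286 0.017]
vial0 0.63 [ 0.491 -0.022  0.023]
vial0 0.62 [ 0.573 -0.022  0.021]
vial0 0.61 [ 0.492 -0.055  0.019]
vial0 0.58 [0.683 0.426 0.016]
vial0 0.45 [ 0.575 -0.052  0.02 ]
reagent_a 0.71 [0.637 0.184 0.001]
reagent_a 0.62 [0.739 0.297 0.001]
reagent_big 0.75 [ 0.366 -0.179 -0.003]
tip_box 0.64 [ 0.728 -0.303 -0.001]
tape 0.75 [ 0.594 -0.542  0.004]
pipette 0.8 [ 0.578  0.546 -0.001]
pipette 0.2 [ 0.428  0.101 -0.002]
```

View pics/fin.png

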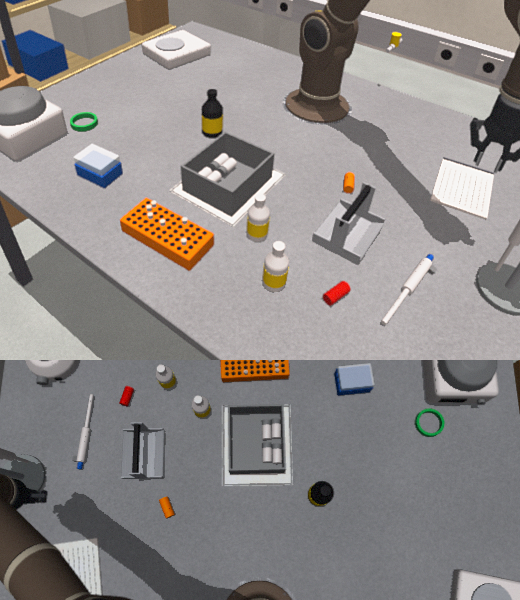

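The picture shows the tub on the pad with the four vials inside and the empty tote standing upright. The bystanders have not moved and the arm is clear, so I am handing in.

```bash
python3 -c "
from workcell import bot
print(bot.job_done())"
```

```text
the job is handed in; nothing more can be done
None
```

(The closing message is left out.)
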